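# Unlock the keypad of the bench pH meter

### The arm

A 6-joint arm with a two-finger parallel gripper is mounted at the origin on the work surface. World frame = base frame: x ahead of the robot, y to its left, z up, the work surface at z = 0. Lengths are in mm, angles in rad, forces in N, time in s.
With the tool pointing down it reaches from about 275 to 1000 mm from the base axis. Payload 8.4 kg.
Tool frame: the origin (TCP) lies midway between the tips of the shut fingers; the grasp point (between the pads) lies 19 mm behind it; z points along the fingers, y is the line along which they close (so a half turn about z gives the same grasp; the last joint's range is limited). The gripper opens to 85 mm and grips with 20 to 120 N. Pads are 22 mm wide; open, the fingers measure 114 mm over their backs; the gripper's body (76 mm by 85 mm) begins 54 mm behind the grasp point. The pads swing forward as they close: fully open they stand 13 mm farther back than shut.
Start: joints at [1.196, 0.353, 1.633, -0, 1.155, -0.002], TCP at [227.639, 582.072, 231.281] pointing down, gripper open.
Joint ranges: [-2.63, 2.63], [-0.92, 2.1], [0.06, 2.66], [-1.3, 4.44], [0, 2.69], [-3.02, 3.02]. Speed limits (rad/s): [2.22, 2.22, 2.79, 3.14, 3.14, 3.14].

### API

Orientations are given as [roll, pitch, yaw] about the fixed x, y, z axes, in that order (R = Rz(yaw) Ry(pitch) Rx(roll)).
In Python, from rig import r gives the robot as it stands.
- The arm moves only by the shell command python3 -m inch 'ROWS' [OPENING] [FORCE]. ROWS is JSON, a list that holds one entry, the list of rows, each a list of 6 numbers: the shift along the tool's x, y, z scaled (see below), then the turn, a rotation vector about the tool's x, y, z scaled (see below). In form: [[[tx, ty, tz, wx, wy, wz], ...]]. A call has 1 to 8 rows; each row is the pose to reach, as a shift and turn from the pose commanded when the call began, along the tool's axes at that moment, turning the shorter way round; what a row does not reach only later rows make up. The controller multiplies each number of a shift by 20 cm and each number of a turn by pi rad. A row lasts 1/12 s, in which the tool goes at most 41.7 mm and 7.16 degrees, less where a joint would pass 70% of its speed; a pose out of reach is approached as far as the arm can. A call with a number of a shift or a turn outside -1 to 1 is refused whole. A call with a gripper value outside its range is refused whole. OPENING is the gripper's target within -1 to 1 (fully open at 1, half-way at 0, shut at -1), set as the call begins (- or left out, the last holds). The fingers move at their own pace and stop on an object; FORCE is the grip in N (left out, the last holds). Time passes only in rows, so rows that repeat a pose let the fingers close. It gives the time, the measured TCP pose, the force, the opening and the grip force at its end, in the units of the state.
- r.sense(): the state, without advancing time (a new reading comes with each control period).
- r.grab_frame(name): name is "side" or "top" or "wrist"; returns the picture (400x640x3 uint8, red, green, blue); there is no depth.
- r.camera_info(name): a dict with "K" (3x3 intrinsics, pixels), "rvec" (rotation vector, rad) and "tvec" (3), from world to camera coordinates, as OpenCV has them; the wrist camera has in their place "mount" (4x4, takes a point from camera to tool coordinates, whose origin is the TCP and whose axes are the flange's). Camera axes: x right, y down, z forward; pixel columns grow to the right and rows downward; lengths in mm; the calibration is good to about 2 mm. A picture is of the moment at which its call begins: read the wrist's pose just before it. camera_info takes no time and is no camera call.
- r.sign_off(): hands the job in; it is judged then, once.
The state is a dict: "clock": time; "qpos": joint angles; "qvel": joint speeds; "joint_efforts": joint torques, N m; "eef_pos": TCP position; "tcp_rot": TCP orientation; "contact_force": force on the tool from outside, world axes, zero at the start; "wrist_torque": the same for the moment, N m; "opening": opening from 0.0 (shut) to 1.0 (fully open); "grasp_force": force on a finger pad.
Only numpy, scipy, OpenCV 4.12 (cv2) and the standard library are available. Lean on these libraries where they do the work, as an engineer would, in place of code of your own. Each camera call takes 0.05 s, during which the arm holds its last target. There are 200 camera calls.

### The job

The keypad of the bench pH meter is locked. Unlock it as one does by hand: put one fingertip on each of the two round keys of the front row, press both fully down together, keep both down for at least three seconds, then let both spring back up and draw clear. Press no other key and neither round key alone, pick nothing up, and leave the meter, bottles and glassware where they stand.

Things in the scene. Friction and masses are not known exactly. Their poses are not given: they have to be found in the camera images.
- meter: Bench pH meter, loose on rubber feet (1 kg). White wedge case 180 mm deep (x) by 200 mm wide (y), 32 mm high in front, 70 mm at the back; origin: centre of the underside, z up, x from its low front edge (nearest the robot) to its back. The flat top panel rises towards +x at 12 degrees (0.209 rad): display in the rear half, keypad on a blue sheet in the front half.
- electrode_post (a point): Foot on the bench, at the meter's rear left (x +60, y +112 mm), of the electrode arm clipped to the meter: a 10 mm post 216 mm high, with a jib along +y to a hanging electrode 73 mm from the post (foot 70 mm, top 244 mm, lead up to 264 mm above the bench).
- panel_mid (a point): Point on the panel surface half-way between the centres of the two round keys (at x -59, y 0, z 39 mm in the meter's frame); axes as the meter's (not sloped).
- round_left (a joint): Travel of the left (+y) round key, m: 0 up, 0.004 fully down. It sinks square to the sloped panel on a spring: starts to move at 0.9 N, fully down at 3 N, springs back up when let go. It stands 6 mm proud of the panel when up, 2 mm when fully down.
- round_left_top (a point): Centre of the top face of the left (+y) round grey key, diameter 19 mm, at the left end of the front row; moves with the key. The two round keys stand 64 mm apart centre to centre along the meter's y. Axes: x up the slope of the panel, y along the row to the left, z square out of the panel.
- round_right (a joint): Travel of the right (-y) round key, m: 0 up, 0.004 fully down. It sinks square to the sloped panel on a spring: starts to move at 0.9 N, fully down at 3 N, springs back up when let go. It stands 6 mm proud of the panel when up, 2 mm when fully down.
- round_right_top (a point): Centre of the top face of the right (-y) round grey key, diameter 19 mm, at the right end of the front row; moves with the key. The two round keys stand 64 mm apart centre to centre along the meter's y. Axes: x up the slope of the panel, y along the row to the left, z square out of the panel.
- bar_key (a joint): Travel (0 to 0.004 m) of the bar-shaped grey key, 24 mm (along the row) by 14 mm, midway between the two round keys; same spring and height as they. Not to be pressed.
- row_key1 (a joint): Travel (0 to 0.004 m) of the leftmost of four rectangular grey keys, 20 mm along the row by 13 mm, in the second row, 38 mm up the slope from the front row (at y +54 mm); same spring and height. Not to be pressed.
- row_key2 (a joint): Travel (0 to 0.004 m) of the second from left of four rectangular grey keys, 20 mm along the row by 13 mm, in the second row, 38 mm up the slope from the front row (at y +18 mm); same spring and height. Not to be pressed.
- row_key3 (a joint): Travel (0 to 0.004 m) of the second from right of four rectangular grey keys, 20 mm along the row by 13 mm, in the second row, 38 mm up the slope from the front row (at y -18 mm); same spring and height. Not to be pressed.
- row_key4 (a joint): Travel (0 to 0.004 m) of the rightmost of four rectangular grey keys, 20 mm along the row by 13 mm, in the second row, 38 mm up the slope from the front row (at y -54 mm); same spring and height. Not to be pressed.
- beaker: Glass beaker, loose, 71 mm across the rim, 88 mm high, beside the meter; origin at the centre of its underside. Stays where it is.
- bottle_a: Capped white buffer bottle, loose, 50 mm across, 90 mm high, beside the meter; origin at the centre of its underside. Stays where it is.
- bottle_b: Capped white buffer bottle, loose, 50 mm across, 90 mm high, beside the meter; origin at the centre of its underside. Stays where it is.
- dish: Shallow glass dish, loose, 90 mm across, 32 mm high, behind the meter; origin at the centre of its underside. Stays where it is.

How it is judged:
By the outcome, as a careful person would: the job done as asked, in the order asked, and still so for the second after the job is handed in, with the robot touching nothing.
It also fails if it takes over 40 s, if anything falls off the work surface, if the arm or the gripper's body presses on something with over 40 N, if the wrist force passes 120 N, or if a joint passes its speed limit or range.

## Working session

There is one attempt and no reset: what is moved stays moved. The work goes in short steps, Python scripts to look and compute and a shell command to move; the robot and the scene stay as the last step left them, time stands still between calls to the robot, and variables do not carry over. Pictures are saved under pics/ and viewed, at most 10 in all, crops included, and the job is handed in when it is done.

```bash
ls; mkdir -p pics
python3 - <<'E'
from rig import r
import cv2,numpy as np
np.set_printoptions(precision=3,suppress=True)
for n in("top","side"):
    f=r.grab_frame(n); cv2.imwrite(f"pics/{n}0.png",f[...,::-1]); c=r.camera_info(n); R=cv2.Rodrigues(np.array(c["rvec"]))[0]
    print(n,c["K"],-R.T@np.array(c["tvec"]),R)
print(r.camera_info("wrist"))
print(r.sense())
E
```

```text
pics
top [[393.068   0.    311.787]
 [  0.    393.068 203.086]
 [  0.      0.      1.   ]] [562.245  61.114 905.753] [[-0.017 -0.999  0.031]
 [-0.997  0.015 -0.073]
 [ 0.072 -0.032 -0.997]]
side [[434.053   0.    329.983]
 [  0.    434.053 200.904]
 [  0.      0.      1.   ]] [ 312.879 -560.175  920.29 ] [[ 0.888 -0.46  -0.009]
 [-0.363 -0.688 -0.628]
 [ 0.283  0.561 -0.778]]
{'K': array([[348.721,   0.   , 320.219],
       [  0.   , 348.721, 196.801],
       [  0.   ,   0.   ,   1.   ]]), 'mount': array([[  -0.001,   -0.948,   -0.317,   82.662],
       [   1.   ,   -0.001,    0.002,    0.731],
       [  -0.002,   -0.317,    0.948, -143.798],
       [   0.   ,    0.   ,    0.   ,    1.   ]])}
{'clock': 0.1, 'qpos': array([ 1.196,  0.354,  1.634,  0.   ,  1.155, -0.002]), 'qvel': array([-0.   , -0.001, -0.002,  0.001,  0.001,  0.001]), 'joint_efforts': array([  0.001, -60.636, -34.282,   0.   ,   0.004,   0.   ]), 'eef_pos': array([227.475, 581.678, 230.635]), 'tcp_rot': array([-3.14 , -0.   ,  2.769]), 'contact_force': array([-1.029,  0.815,  0.161]), 'wrist_torque': array([-0.024, -0.005, -0.04 ]), 'grasp_force': 0.0, 'opening': 0.9988391333163038}
```

View pics/top0.png

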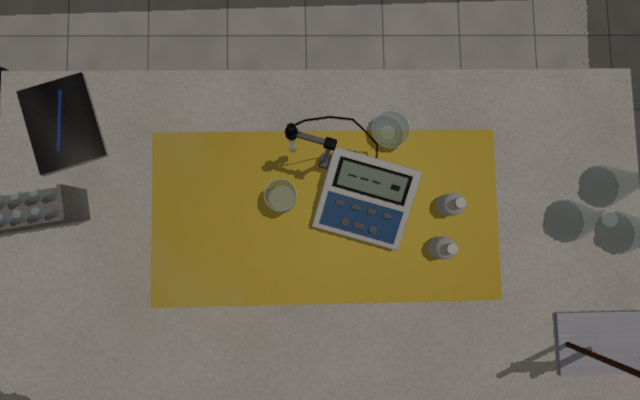

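View pics/side0.png

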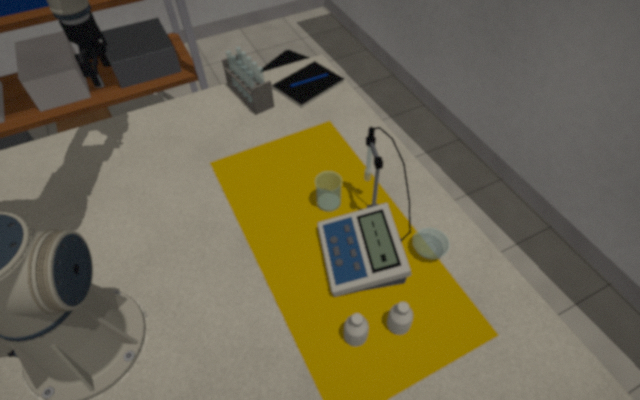

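Top view: the meter is at about (365,198), turned about -16°. The round keys are near (346,222) and (373,230), with the bar key at (359,226) between them. Post and jib are at (325,155), the beaker at (280,196), and the bottles to the right. The side view agrees, and the route in from +y and above is clear if I stay high.

```bash
cat > h.py <<'E'
from rig import r
import cv2,numpy as np
from scipy.spatial.transform import Rotation as Ro
np.set_printoptions(precision=4,suppress=True)
def cam(n):
    c=r.camera_info(n)
    if n=="wrist":
        s=r.sense(); T=np.eye(4); T[:3,:3]=Ro.from_euler('xyz',s["tcp_rot"]).as_matrix(); T[:3,3]=s["eef_pos"]; M=T@np.array(c["mount"]); return np.array(c["K"]),M[:3,:3],M[:3,3]
    R=cv2.Rodrigues(np.array(c["rvec"]))[0]; return np.array(c["K"]),R.T,-R.T@np.array(c["tvec"])
def ray(C,uv): return C[2],C[1]@np.linalg.inv(C[0])@np.array([uv[0],uv[1],1.])
def onz(C,uv,z):
    o,d=ray(C,uv); return o+d*(z-o[2])/d[2]
def keys(f,lo,hi):
    """grey blobs inside the blue sheet: (area, u, v)"""
    hsv=cv2.cvtColor(f,cv2.COLOR_RGB2HSV); b=cv2.inRange(hsv,(100,110,40),(125,255,255))
    cs,_=cv2.findContours(b,cv2.RETR_EXTERNAL,2); c=max(cs,key=cv2.contourArea)
    m=np.zeros_like(b); cv2.drawContours(m,[cv2.convexHull(c)],-1,255,-1); m=cv2.erode(m,np.ones((3,3)))
    n,_,st,ce=cv2.connectedComponentsWithStats(m&~b)
    return [(int(st[i,4]),*ce[i]) for i in range(1,n) if lo<st[i,4]<hi]
def command(target_p,target_R):
    s=r.sense(); R0=Ro.from_euler('xyz',s["tcp_rot"])
    print("shift rows",R0.inv().apply(target_p-s["eef_pos"])/200,"turn",(R0.inv()*Ro.from_matrix(target_R)).as_rotvec()/np.pi)
def toolR(yaw):
    c,k=np.cos(.209),np.sin(.209)
    return Ro.from_euler('z',yaw).as_matrix()@np.array([[-c,0,k],[0,1,0],[-k,0,-c]])
E
python3 - <<'E'
from h import *
for n in("top","side"):
    f=cv2.imread(f"pics/{n}0.png")[...,::-1].copy(); C=cam(n)
    for k in keys(f,8,400): print(n,np.array(k),onz(C,k[1:],45),onz(C,k[1:],52.5))
E
```

```text
top [ 68.     339.9118 202.0882] [626.1206 -28.4959  45.    ] [625.5641 -27.7151  52.5   ]
top [ 68.     355.5735 206.5441] [615.7758 -62.869   45.    ] [615.3093 -61.7887  52.5   ]
top [ 69.     371.4348 210.9565] [605.5117 -97.7145  45.    ] [605.1347 -96.3306  52.5   ]
top [ 65.     387.2154 215.5385] [ 594.8678 -132.3993   45.    ] [ 594.5836 -130.7132   52.5   ]
top [ 70.     344.5714 221.2857] [583.7225 -37.8156  45.    ] [583.5354 -36.9536  52.5   ]
top [ 85.     358.4    225.1059] [574.8534 -68.0764  45.    ] [574.7435 -66.9507  52.5   ]
top [ 71.     372.5493 229.1549] [565.4643 -99.0539  45.    ] [565.4362 -97.6583  52.5   ]
side [ 48.     346.7292 227.9167] [628.0533 -24.1466  45.    ] [625.3527 -28.7396  52.5   ]
side [ 53.     333.434  239.5472] [583.0457 -39.356   45.    ] [580.7307 -43.8187  52.5   ]
side [ 54.     349.7407 240.0185] [617.2692 -58.8905  45.    ] [614.661  -63.1858  52.5   ]
side [ 64.     336.125  250.5938] [574.1039 -70.1588  45.    ] [571.8656 -74.3575  52.5   ]
side [ 54.     353.     252.6667] [606.7068 -93.7957  45.    ] [604.1891 -97.7919  52.5   ]
side [ 59.     338.5763 261.8644] [ 564.7156 -100.0921   45.    ] [ 562.5577 -104.0344   52.5   ]
side [ 59.     356.4576 265.7119] [ 596.4756 -128.3592   45.    ] [ 594.0455 -132.0593   52.5   ]
```

Run:
```python
from h import *
R=toolR(-.29); p=np.array([574.3,-69,45]); n=-R[:,2]
print(Ro.from_matrix(R).as_euler('xyz'),p+100*n); command(p+100*n,R)
s=r.sense();R0=Ro.from_euler('xyz',s["tcp_rot"]); print("up 60 mm in z first; half:",R0.inv().apply((p+100*n-s["eef_pos"]))/400)
```

```text
[3.1416 0.209  2.8516] [554.4182 -63.067  142.8239]
shift rows [-2.6966 -2.4064  0.442 ] turn [-0.0031 -0.0665 -0.0262]
up 60 mm in z first; half: [-1.3483 -1.2032  0.221 ]
```

```bash
python3 -m inch '[[[-0.15,-0.13,0,0,0,0],[-0.3,-0.26,0,0,0,0],[-0.45,-0.4,0,0,0,0],[-0.6,-0.53,0,0,0,0],[-0.75,-0.66,0,0,0,0],[-0.9,-0.8,0,0,0,0]]]' 0.16 && python3 -m inch '[[[-0.15,-0.13,0,0,0,0],[-0.3,-0.26,0,0,0,0],[-0.45,-0.4,0,0,0,0],[-0.6,-0.53,0,0,0,0],[-0.75,-0.66,0,0,0,0],[-0.9,-0.8,0,0,0,0]]]' && python3 -m inch '[[[-0.15,-0.14,0,0,-0.01,0],[-0.3,-0.27,0.05,0,-0.02,-0.01],[-0.45,-0.4,0.1,0,-0.03,-0.01],[-0.6,-0.54,0.2,0,-0.045,-0.02],[-0.75,-0.67,0.3,0,-0.055,-0.02],[-0.9,-0.8,0.4,-0.003,-0.066,-0.026],[-0.9,-0.805,0.44,-0.003,-0.066,-0.026],[-0.9,-0.805,0.44,-0.003,-0.066,-0.026]]]'
```

```text
clock: 0.6
eef_pos: [337.4, 365.8, 231.1]
tcp_rot: [-3.141, -0.0, 2.769]
contact_force: [0.8, -0.4, -0.1]
opening: 0.58
grasp_force: 0.0
clock: 1.1
eef_pos: [446.8, 151.2, 231.3]
tcp_rot: [3.141, 0.0, 2.769]
contact_force: [1.3, -0.1, 0.7]
opening: 0.579
grasp_force: 0.0
clock: 1.77
eef_pos: [553.9, -64.7, 140.4]
tcp_rot: [-3.141, 0.203, 2.848]
contact_force: [-0.2, -0.2, -0.2]
opening: 0.584
grasp_force: 0.0
```

Run:
```python
from h import *
s=r.sense(); C=cam("wrist"); f=r.grab_frame("wrist"); cv2.imwrite("pics/w1.png",f[...,::-1])
print(s["clock"],s["eef_pos"],s["tcp_rot"],s["opening"],s["contact_force"])
for k in keys(f,100,9000): print(np.array(k),onz(C,k[1:],45),onz(C,k[1:],52.5))
```

```text
1.7667 [553.9339 -64.7381 140.4135] [-3.1414  0.2034  2.8479] 0.5844736715995535 [-0.1525 -0.1788 -0.2473]
[2689.      350.4106  220.7847] [598.1996 -52.9834  45.    ] [593.1153 -52.2727  52.5   ]
[248.     424.8992 235.496 ] [628.5073  -0.8506  45.    ] [622.3892  -1.9183  52.5   ]
[736.     392.1508 248.106 ] [633.3322 -27.6588  45.    ] [627.0495 -27.8119  52.5   ]
```

View pics/w1.png

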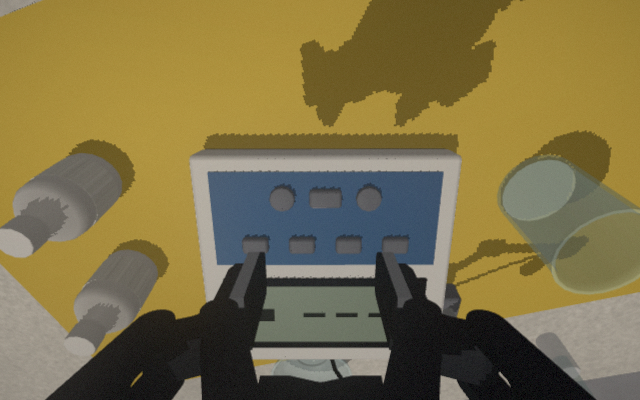

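The wrist view shows the meter square in the picture. The round keys are at (282,198) and (369,198), and the fingertips at about (255,258) and (388,258). I'll enlarge the fingertips to get their spacing.

Run:
```python
from h import *
f=cv2.imread("pics/w1.png"); C=cam("wrist"); s=r.sense(); 
hsv=cv2.cvtColor(f[...,::-1].copy(),cv2.COLOR_RGB2HSV); b=cv2.inRange(hsv,(100,110,40),(125,255,255))
roi=(255-b)[176:230,215:438]; n,_,st,ce=cv2.connectedComponentsWithStats(roi)
ks=[(st[i,4],ce[i]+[215,176]) for i in range(1,n) if 150<st[i,4]<2000]
R=toolR(-.29)
for a,k in ks: print(a,k,onz(C,k,45))
Mi=np.linalg.inv(np.array(r.camera_info("wrist")["mount"]))
def pj(t):
    q=C[0]@(Mi@[*t,1])[:3]; return q[:2]/q[2]
for z in(0,-5,-10):
  print(z,[pj((x,y,z)) for y in(-39,-25,25,39) for x in (11,-11)])
cv2.imwrite("pics/w1c.png",cv2.resize(f[225:325,190:450],None,fx=3,fy=3,interpolation=cv2.INTER_CUBIC)*1)
g=cv2.imread("pics/w1c.png"); cv2.imwrite("pics/w1c.png",np.clip(g*2.0,0,255).astype(np.uint8))
```

```text
0 [array([232.5542, 245.1311]), array([236.2789, 286.8986]), array([263.2328, 245.0805]), array([265.6697, 286.8456]), array([372.7424, 244.8998]), array([370.5849, 286.6565]), array([403.3893, 244.8493]), array([399.9466, 286.6035])]
-5 [array([229.8812, 250.1936]), array([233.8308, 292.9697]), array([261.5021, 250.1408]), array([264.0853, 292.9144]), array([374.3735, 249.9526]), array([372.0822, 292.7173]), array([405.9607, 249.8999]), array([402.3059, 292.6621])]
-10 [array([227.0388, 255.5769]), array([231.2345, 299.4083]), array([259.6617, 255.5218]), array([262.405 , 299.3506]), array([376.1079, 255.3253]), array([373.6701, 299.1448]), array([408.6949, 255.2703]), array([404.8079, 299.0872])]
```

View pics/w1c.png

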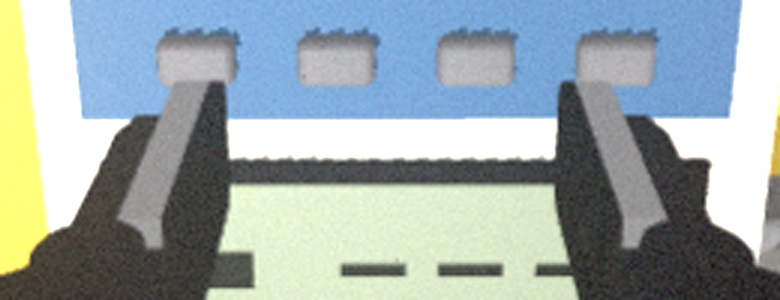

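The fingertips' inner edges are at u=265 and 377, and the outer edges at 248 and 392, at v≈252. Each tip is therefore about 7 mm thick, so a 64 mm spacing needs a gap of about 57 mm (opening ≈0.67), with the tips about 7–8 mm behind the TCP.

```bash
cat >> h.py <<'E'
def front(f,box):
    u0,u1,v0,v1=box; h=cv2.cvtColor(f,cv2.COLOR_RGB2HSV)[v0:v1,u0:u1]
    m=(h[...,1]<cv2.threshold(np.ascontiguousarray(h[...,1]),0,255,cv2.THRESH_OTSU)[0]).astype(np.uint8)
    n,_,st,ce=cv2.connectedComponentsWithStats(m)
    return [(st[i,4],ce[i]+[u0,v0],st[i,2:4]) for i in range(1,n) if st[i,4]>150]
E
python3 - <<'E'
from h import *
f=cv2.imread("pics/w1.png")[...,::-1].copy(); C=cam("wrist"); ks=front(f,(225,430,178,228)); print(ks)
P=[onz(C,k[1],45) for k in ks]; print(P)
E
```

```text
[(np.int32(503), array([281.6382, 198.2286]), array([26, 25], dtype=int32)), (np.int32(499), array([368.4028, 198.1363]), array([26, 25], dtype=int32)), (np.int32(605), array([324.9967, 197.9983]), array([33, 19], dtype=int32))]
[array([565.3021, -95.2373,  45.    ]), array([583.7795, -34.203 ,  45.    ]), array([574.3831, -64.6997,  45.    ])]
```

Run:
```python
from h import *
R=toolR(-.293); p=np.array([574.4,-66.5,45]); command(p-8*R[:,2],R)
```

```text
shift rows [-0.001   0.0148  0.4539] turn [ 0.0001 -0.0016 -0.0001]
```

```bash
python3 -m inch '[[[0,0.005,0.1,0,-0.0016,0],[0,0.01,0.2,0,-0.0016,0],[0,0.015,0.28,0,-0.0016,0],[0,0.015,0.35,0,-0.0016,0],[0,0.015,0.4,0,-0.0016,0],[0,0.015,0.44,0,-0.0016,0],[0,0.015,0.45,0,-0.0016,0],[0,0.015,0.45,0,-0.0016,0]]]' 0.34
python3 - <<'E'
from h import *
s=r.sense(); C=cam("wrist"); f=r.grab_frame("wrist"); cv2.imwrite("pics/w2.png",f[...,::-1])
print(s["clock"],s["eef_pos"],s["tcp_rot"],s["opening"],s["contact_force"])
g=cv2.resize(f[185:335,170:470,::-1],None,fx=2.6,fy=2.6,interpolation=cv2.INTER_CUBIC); cv2.imwrite("pics/w2c.png",np.clip(g*1.8,0,255).astype(np.uint8))
E
```

```text
clock: 2.48
eef_pos: [574.0, -64.5, 55.2]
tcp_rot: [3.141, 0.212, 2.851]
contact_force: [-0.0, 0.6, -0.6]
opening: 0.673
grasp_force: 0.0
2.4833 [573.987  -64.5158  55.2343] [3.1407 0.2122 2.8511] 0.672599907277603 [-0.0249  0.5614 -0.6145]
```

View pics/w2c.png

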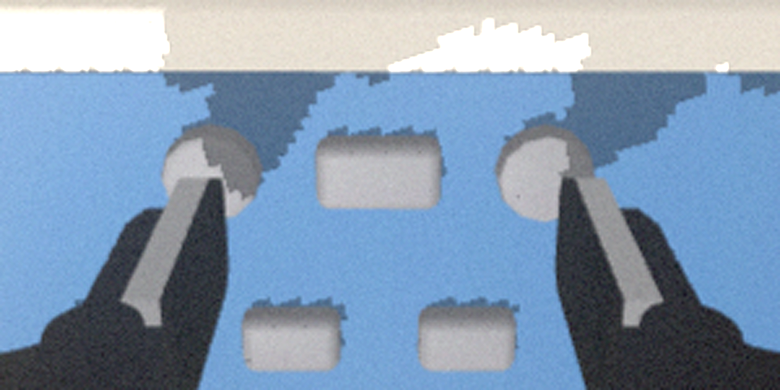

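Close view, in crop pixels: key centres are at (212,175) and (546,175), tip centres at u≈200 and 585. The tip spacing of about 64 mm is right. The tips need to shift by about -2.4 mm in tool y and +1 mm in tool x, and they stand about 18–20 mm above the keys.

```bash
python3 -m inch '[[[0.005,-0.012,0.02,0,0,0],[0.005,-0.012,0.04,0,0,0],[0.005,-0.012,0.05,0,0,0],[0.005,-0.012,0.05,0,0,0],[0.005,-0.012,0.05,0,0,0],[0.005,-0.012,0.05,0,0,0]]]'
python3 - <<'E'
from h import *
s=r.sense(); f=r.grab_frame("wrist"); cv2.imwrite("pics/w3.png",f[...,::-1])
print(s["clock"],s["eef_pos"],s["tcp_rot"],s["opening"],s["contact_force"])
g=cv2.resize(f[185:335,170:470,::-1],None,fx=2.6,fy=2.6,interpolation=cv2.INTER_CUBIC); cv2.imwrite("pics/w3c.png",np.clip(g*1.8,0,255).astype(np.uint8))
E
```

```text
clock: 3.03
eef_pos: [574.4, -67.6, 45.3]
tcp_rot: [3.141, 0.213, 2.851]
contact_force: [-1.0, 0.4, -0.5]
opening: 0.67
grasp_force: 0.0
3.0333 [574.4404 -67.5944  45.3015] [3.1407 0.2126 2.8506] 0.6700960705375031 [-0.9613  0.404  -0.4759]
```

View pics/w3c.png

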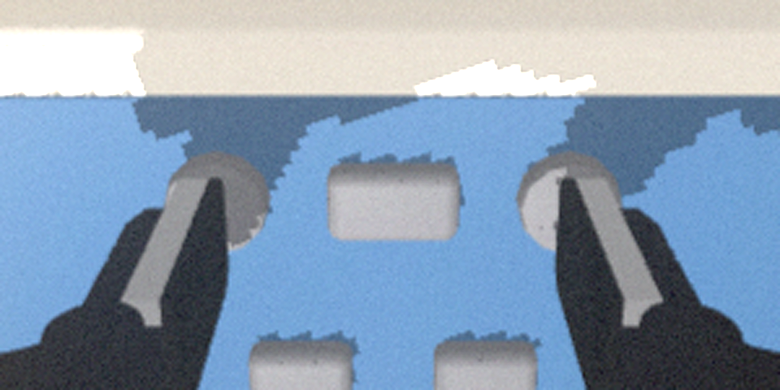

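The tips are centred on both keys: key mid u=393, tip mid u=392, and aligned along x. The gap is about 9–11 mm, so I'll press now and watch the force.

```bash
python3 -m inch '[[[0,0,0.02,0,0,0],[0,0,0.035,0,0,0],[0,0,0.045,0,0,0],[0,0,0.055,0,0,0],[0,0,0.06,0,0,0],[0,0,0.065,0,0,0],[0,0,0.065,0,0,0]]]'; python3 -c "
from h import *
s=r.sense();print(s['contact_force'],s['wrist_torque'],s['eef_pos'],Ro.from_euler('xyz',s['tcp_rot']).inv().apply(s['contact_force']))"
```

```text
clock: 3.67
eef_pos: [576.9, -68.2, 35.3]
tcp_rot: [3.141, 0.213, 2.851]
contact_force: [-18.9, 4.7, 49.5]
opening: 0.672
grasp_force: 26.4
[-18.8974   4.7338  49.4736] [ 0.2235  1.785  -0.0476] [576.9406 -68.2119  35.339 ] [  8.5436  -0.8415 -52.4734]
```

Both keys are bottomed, at about 52 N, which is more than needed. I'll ease off 1.5 mm, still well above 6 N, and hold.

```bash
python3 -m inch '[[[0,0,-0.004,0,0,0],[0,0,-0.0075,0,0,0],[0,0,-0.0075,0,0,0],[0,0,-0.0075,0,0,0]]]'; python3 -c "
from h import *
s=r.sense();print(s['wrist_torque'],Ro.from_euler('xyz',s['tcp_rot']).inv().apply(s['contact_force']))
f=r.grab_frame('wrist'); g=cv2.resize(f[185:335,170:470,::-1],None,fx=2.6,fy=2.6,interpolation=cv2.INTER_CUBIC); cv2.imwrite('pics/w4c.png',np.clip(g*1.8,0,255).astype(np.uint8))"
```

```text
clock: 4.0
eef_pos: [576.8, -68.2, 35.7]
tcp_rot: [3.141, 0.213, 2.851]
contact_force: [-11.3, 3.3, 29.6]
opening: 0.676
grasp_force: 16.0
[ 0.118   1.1004 -0.0235] [  5.2635  -0.0757 -31.4688]
```

View pics/w4c.png

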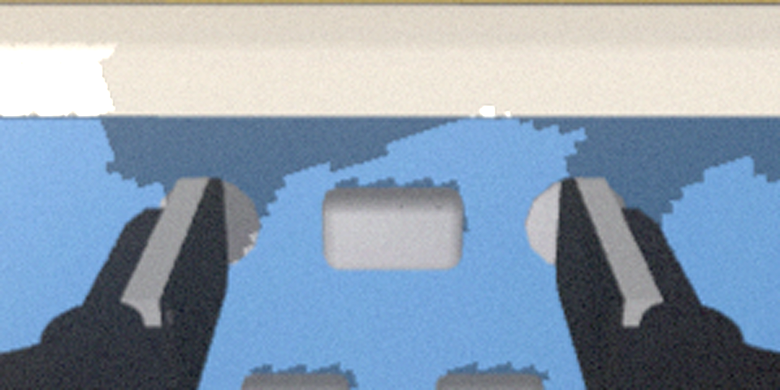

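Both round keys have sunk under the fingertips, with the bar key at (393,230) standing proud between them. The load is balanced, so I'll hold for over 3 s.

```bash
for i in 1 2 3 4 5; do python3 -m inch '[[[0,0,0,0,0,0],[0,0,0,0,0,0],[0,0,0,0,0,0],[0,0,0,0,0,0],[0,0,0,0,0,0],[0,0,0,0,0,0],[0,0,0,0,0,0],[0,0,0,0,0,0]]]' | grep -E "clock|contact|eef_pos"; done
```

```text
clock: 4.72
eef_pos: [576.8, -68.2, 35.7]
contact_force: [-12.4, 2.6, 29.8]
clock: 5.38
eef_pos: [576.8, -68.2, 35.7]
contact_force: [-11.9, 2.1, 30.2]
clock: 6.05
eef_pos: [576.9, -68.2, 35.7]
contact_force: [-11.2, 2.0, 30.4]
clock: 6.72
eef_pos: [576.8, -68.2, 35.7]
contact_force: [-11.9, 2.5, 30.8]
clock: 7.38
eef_pos: [576.8, -68.2, 35.7]
contact_force: [-12.8, 3.5, 29.6]
```

Held for about 3.7 s at a steady 30 N. Now I'll lift square to the panel and draw clear.

```bash
python3 -m inch '[[[0,0,-0.03,0,0,0],[0,0,-0.08,0,0,0],[0,0,-0.15,0,0,0],[0,0,-0.25,0,0,0],[0,0,-0.35,0,0,0],[0,0,-0.43,0,0,0],[0,0,-0.45,0,0,0],[0,0,-0.45,0,0,0]]]'
python3 -m inch '[[[0,0,0,0,0,0],[0,0,0,0,0,0],[0,0,0,0,0,0]]]'
python3 - <<'E'
from h import *
f=r.grab_frame("wrist"); cv2.imwrite("pics/w5.png",f[...,::-1]); C=cam("wrist")
print([(k,onz(C,k[1],45)) for k in front(f,(225,430,178,228))])
f=r.grab_frame("top"); cv2.imwrite("pics/top5.png",f[...,::-1]); C=cam("top")
for k in keys(f,8,400): print(np.array(k))
E
```

```text
clock: 8.05
eef_pos: [559.1, -62.9, 123.2]
tcp_rot: [3.14, 0.215, 2.851]
contact_force: [-0.1, -0.7, -0.2]
opening: 0.672
grasp_force: 0.0
clock: 8.3
eef_pos: [557.9, -62.9, 120.8]
tcp_rot: [3.141, 0.211, 2.851]
contact_force: [-0.6, 0.7, -0.5]
opening: 0.673
grasp_force: 0.0
[((np.int32(406), array([327.9236, 178.4951]), array([205,   2], dtype=int32)), array([553.4987, -55.0878,  45.    ])), ((np.int32(585), array([274.0786, 207.5538]), array([27, 28], dtype=int32)), array([564.2687, -96.0839,  45.    ])), ((np.int32(586), array([367.5836, 207.7287]), array([28, 28], dtype=int32)), array([582.6734, -35.5386,  45.    ])), ((np.int32(685), array([320.927 , 207.5343]), array([35, 20], dtype=int32)), array([573.4028, -65.7406,  45.    ]))]
[ 68.     339.9118 202.0882]
[ 66.     355.5606 206.5909]
[ 70.     371.3571 210.9714]
[ 67.     387.0597 215.5522]
[342.     361.538  227.1111]
```

View pics/w5.png

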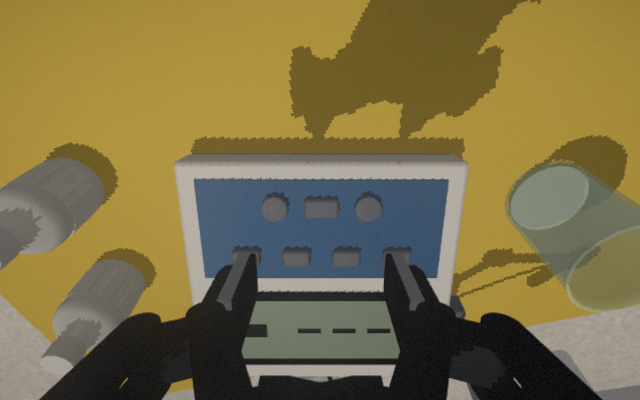

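Both round keys, at (274,208) and (368,208), have sprung back up. In the top view the second-row keys are within 0.2 px of where they started, so the meter hasn't moved. The arm is about 80 mm clear with no contact force.

```bash
python3 -c "
from rig import r
print(r.sign_off())"
```

```text
the job is handed in; nothing more can be done
None
```

I pressed both round keys fully down together, held them about 3.7 s, let them spring back and drew clear; the meter did not move, the arm went near nothing else, and I handed the job in at about 8.4 s (the hand-in returned no verdict).

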